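# Fetch the doming block from the crowded bench rack

## Robot

A 7-joint arm with a two-finger parallel gripper is mounted at the origin on the work surface. World frame = base frame: x ahead of the robot, y to its left, z up, the work surface at z = 0. Lengths are in m, angles in rad, forces in N, time in s.
With the tool pointing down it reaches from about 0.4 to 0.875 m from the base axis. Payload 4.4 kg.
Tool frame: the origin (TCP) lies at the very end of the fingers, on their centre line; the grasp point (between the pads) lies manip.pinch_z behind it (manip.pinch_z is the distance from the TCP to the grasp point, in m); z points along the fingers, y is the line along which they close (so a half turn about z gives the same grasp; the last joint's range is limited). The gripper opens to 85 mm and grips with 20 to 120 N. Pads are 22 mm wide; open, the fingers measure 114 mm over their backs; the gripper's body (76 mm by 85 mm) begins 54 mm behind the grasp point. The pads swing forward as they close: fully open they stand 13 mm farther back than shut.
Start: joints at [1.238, 0.628, 0.038, 1.517, -0.027, 0.996, -0.02], TCP at [0.171, -0.627, 0.231] pointing down, gripper open.
Joint ranges: [-3.06, 3.06], [-0.37, 2.12], [-1.25, 1.32], [0.18, 2.47], [-1.1, 4.24], [0.23, 1.98], [-2.94, 2.94]. Speed limits (rad/s): [2.57, 2.57, 3.14, 3.14, 3.14, 3.14, 3.14].

## Interface

Orientations are given as a unit quaternion [w, x, y, z].
In Python, from bench import sense, imaging, close_job, manip gives the robot as it stands.
- The arm moves only by the tool jog_arm, never from a script. Its argument "rows" is one flat list of numbers, 4 for each row, row after row: the shift along the tool's x, y, z in cm, then the turn about the tool's z in degrees. In form: [dx, dy, dz, turn, dx, dy, dz, turn, ...]. A call has 1 to 12 rows; each row shifts and turns the commanded pose from where the row before left it, along the tool's axes as they then stand; what a row does not reach is not made up. A row lasts 1/8 s, in which the tool goes at most 62.5 mm and 10.7 degrees, less where a joint would pass 70% of its speed; a pose out of reach is approached as far as the arm can. A call with a gripper value outside its range is refused whole. "gripper" is the closure, from 0 (fully open) to 1 (shut), set as the call begins (left out, the last holds). The fingers move at their own pace and stop on an object; "newtons" is the grip in N (left out, the last holds). Time passes only in rows, so rows that do not move let the fingers close. It gives the time, the measured TCP pose, the force, the opening and the grip force at its end, in the units of the state.
- sense(): the state, without advancing time (a new reading comes with each control period).
- imaging.snapshot(name): name is "side" or "top"; returns a dict with "frame" (480x640x3 uint8, red, green, blue), "depth" (480x640 float32, m along the optical axis (not along the pixel's ray), 0 where there is no reading), "camera_matrix" (3x3 intrinsics, pixels), "dist_coeffs" ([k1, k2, p1, p2, k3] as OpenCV has them; the pictures are not rectified), "eye" and "rotation" of the camera in the world. Camera axes: x right, y down, z forward; pixel columns grow to the right and rows downward; lengths in m; the calibration is good to about 2 mm. A picture is of the moment at which its call begins.
- close_job(): hands the job in; it is judged then, once.
The state is a dict: "clock": time; "joint_positions": joint angles; "joint_velocities": joint speeds; "effort": joint torques, N m; "position": TCP position; "eef_rot": TCP orientation; "wrist_force": force on the tool from outside, world axes, zero at the start; "wrist_torque": the same for the moment, N m; "grip_width": finger opening in m; "finger_force": force on a finger pad.
Only numpy, scipy, OpenCV 4.12 (cv2) and the standard library are available. Lean on these libraries where they do the work, as an engineer would, in place of code of your own. Each camera call takes 0.05 s, during which the arm holds its last target. There are 200 camera calls.

## Task

The steel doming block is hemmed in at the back of the wooden rack: first move the jar, the tin and the bur stand that stand round it into the metal side tray, upright, then set the doming block in the middle of the rubber pad, same side up, and only then put the jar, the tin and the bur stand back, each upright on the very spot in the rack where it stood at the start. Set everything down gently rather than letting it drop, let nothing topple, and leave the hammer, the bowl and the brush where they lie.

Things in the scene. Friction and masses are not known exactly. Their poses are not given: they have to be found in the camera images.
- rack: fixed wooden rack: board 160 (x) x 200 (y) mm, top 10 mm above the bench; back ledge 10 mm thick along its +x edge, top 32 mm up; side rims 6 mm above the board at y = +-97. Origin: centre of underside; x points to the ledge, z up. Dark inlaid squares mark the stands: (x, y) = (33, 0) for the doming block; (33, 57), (33, -57), (-27, 0) mm for the other three in any arrangement, within a few mm
- tray: fixed empty shallow metal side tray, 270 (x) x 130 (y) mm, walls 14 mm high and 5 mm thick, floor 5 mm thick. Origin: centre of its underside on the bench; x along its long side, z up. It lies to the left or the right of the rack, with the pad on the other side
- pad: fixed flat black rubber pad, 95 x 95 mm, 12 mm thick. Origin: centre of its underside on the bench; z up
- doming_block: loose low steel block with round hollows of several sizes in its top, 42 x 42 x 36 mm high, about 0.45 kg, standing in the rack against the back with the other three to its left, right and front. Origin: centre of its underside; x and y square to its sides, z up
- jar: loose round amber glass jar with a black cap, 44 mm in diameter, 78 mm high, straight-sided from 5 to 45 mm up, cap 40 mm in diameter from 62 mm up, about 0.16 kg, standing in the rack. Origin: centre of its underside; z up along its axis
- tin: loose round closed aluminium tin with a dark seam ring, 48 mm in diameter, 72 mm high, about 0.14 kg, standing in the rack. Origin: centre of its underside; z up along its axis
- bur_stand: loose square dark-wood block 42 x 42 x 66 mm high with nine small steel burs sticking up to 80 mm above its foot, about 0.13 kg, standing in the rack. Origin: centre of its underside; x and y square to its sides, z up
- hammer: hammer, 220 mm long, lying on the bench beyond the rack; not part of the job, leave it. Origin: near its middle, on the bench; x along the handle to the head
- bowl: small white bowl, 76 mm in diameter, 32 mm high, on the bench beyond the tray or pad; leave it. Origin: centre of its underside
- brush: brush, 180 mm long, lying on the bench beyond the tray or pad; leave it. Origin: near its middle, on the bench; x along the handle to the bristles
Things that resemble listed ones, but are neither listed nor needed, are in the scene too. What is shaped like the jar but blue, pink or turquoise is not meant.

How it is judged:
On the way, in this order (a step that is already met when the one before it is completed fails the run):
1. the jar, the tin and the bur stand all stand released and upright in the tray, the doming block still in its place in the rack (x of jar in the frame of tray between -0.13 and 0.13 m and y of jar in the frame of tray between -0.06 and 0.06 m and z of jar in the frame of tray between -0.002 and 0.012 m and linear speed of each of jar, tin, bur_stand below 0.02 m/s and angular speed of each of jar, tin, bur_stand below 0.2 rad/s and angle between each of jar, tin, bur_stand's own z axis and vertical below 0.1 rad and contact force between the fingers and jar below 0.1 N and x of tin in the frame of tray between -0.13 and 0.13 m and y of tin in the frame of tray between -0.06 and 0.06 m and z of tin in the frame of tray between -0.002 and 0.012 m and contact force between the fingers and tin below 0.1 N and x of bur_stand in the frame of tray between -0.13 and 0.13 m and y of bur_stand in the frame of tray between -0.06 and 0.06 m and z of bur_stand in the frame of tray between -0.002 and 0.012 m and contact force between the fingers and bur_stand below 0.1 N and distance of doming_block from where it was at the start of the episode below 0.015 m), for 0.2 s.
2. the doming block stands released on the middle of the pad, with the other three still in the tray (horizontal distance between doming_block and pad below 0.014 m and z of doming_block in the frame of pad between 0.008 and 0.016 m and linear speed of each of doming_block, jar, tin, bur_stand below 0.02 m/s and angular speed of each of doming_block, jar, tin, bur_stand below 0.2 rad/s and angle between each of doming_block, jar, tin, bur_stand's own z axis and vertical below 0.1 rad and contact force between the fingers and doming_block below 0.1 N and x of jar in the frame of tray between -0.13 and 0.13 m and y of jar in the frame of tray between -0.06 and 0.06 m and z of jar in the frame of tray between -0.002 and 0.012 m and contact force between the fingers and jar below 0.1 N and x of tin in the frame of tray between -0.13 and 0.13 m and y of tin in the frame of tray between -0.06 and 0.06 m and z of tin in the frame of tray between -0.002 and 0.012 m and contact force between the fingers and tin below 0.1 N and x of bur_stand in the frame of tray between -0.13 and 0.13 m and y of bur_stand in the frame of tray between -0.06 and 0.06 m and z of bur_stand in the frame of tray between -0.002 and 0.012 m and contact force between the fingers and bur_stand below 0.1 N), for 0.2 s.
At the end, for the whole second after the job is handed in: the doming block stands upright on the pad, its middle within 14 mm of the pad's middle; the jar, the tin and the bur stand each stand upright in the rack within 14 mm of where they stood at the start; all released and at rest (horizontal distance between doming_block and pad below 0.014 m and z of doming_block in the frame of pad between 0.008 and 0.016 m and linear speed of each of doming_block, jar, tin, bur_stand below 0.02 m/s and angular speed of each of doming_block, jar, tin, bur_stand below 0.2 rad/s and angle between each of doming_block, jar, tin, bur_stand's own z axis and vertical below 0.1 rad and contact force between the fingers and doming_block below 0.1 N and distance of each of jar, tin, bur_stand from where it was at the start of the episode below 0.014 m and contact force between the fingers and jar below 0.1 N and contact force between the fingers and tin below 0.1 N and contact force between the fingers and bur_stand below 0.1 N); the robot touches nothing.
It fails at once if the jar, tin, bur stand or doming block tips over (angle between any of jar, tin, bur_stand, doming_block's own z axis and vertical above 0.5 rad).
It fails at once if the jar, tin, bur stand or doming block is dropped (faster than 0.6 m/s out of the fingers, a fall of about 2 cm) ((linear speed of jar above 0.6 m/s and contact force between the fingers and jar below 0.1 N) or (linear speed of tin above 0.6 m/s and contact force between the fingers and tin below 0.1 N) or (linear speed of bur_stand above 0.6 m/s and contact force between the fingers and bur_stand below 0.1 N) or (linear speed of doming_block above 0.6 m/s and contact force between the fingers and doming_block below 0.1 N)).
It fails at once if the hammer, bowl or brush is shifted by more than 20 mm (distance of any of hammer, bowl, brush from where it was at the start of the episode above 0.02 m).
It also fails if it takes over 134 s, if anything falls off the work surface, if the arm or the gripper's body presses on something with over 40 N, if the wrist force passes 120 N, or if a joint passes its speed limit or range.

## Working session

There is one attempt and no reset: what is moved stays moved. The work goes in short steps, Python scripts to look and compute and a tool call to move; the robot and the scene stay as the last step left them, time stands still between calls to the robot, and variables do not carry over. Pictures are saved under pics/ and viewed, at most 14 in all, crops included, and the job is handed in when it is done.

Besides the shell and the picture viewer there is one more tool, called as name(argument=value, ...) on one line, values as JSON. jog_arm: Moves the arm, as the interface text tells. Its arguments: {"type":"object","properties":{"rows":{"type":"array"},"gripper":{"type":"number"},"newtons":{"type":"number"}},"required":["rows"]}

```bash
mkdir -p pics; python3 - <<'E'
from bench import sense, imaging, manip
import cv2,numpy as np
print(manip.pinch_z, sense())
for n in("top","side"):
    s=imaging.snapshot(n); cv2.imwrite(f"pics/{n}0.png",s["frame"][:,:,::-1])
    print(n,s["camera_matrix"],s["dist_coeffs"],s["eye"],s["rotation"]); np.savez(f"{n}0.npz",**s)
E
```

```text
0.0187 {'clock': 0.0, 'joint_positions': array([ 1.23821083,  0.6293739 ,  0.03844995,  1.51840352, -0.02702752,
        0.99629274, -0.01999228]), 'joint_velocities': array([-0.00029641, -0.00082244, -0.00076873,  0.00031144, -0.00054631,
        0.00046408, -0.00069417]), 'effort': array([ 7.64836932e-04, -5.63386703e+01,  1.22589592e+00, -1.93442667e+01,
        1.07607615e-02,  1.05659687e-02, -2.10756340e-06]), 'position': array([ 0.17122055, -0.62637358,  0.23035988]), 'eef_rot': array([-9.70354885e-04,  9.91116863e-01,  1.32990243e-01, -1.35103366e-04]), 'wrist_force': array([-0.19278553,  0.49218136, -0.2875355 ]), 'wrist_torque': array([ 0.02410125, -0.03504157, -0.03267909]), 'finger_force': 0.0, 'grip_width': 0.08522476443174269}
top [[455.15731696   0.         308.30432813]
 [  0.         455.15731696 241.42774868]
 [  0.           0.           1.        ]] [-0.05936716  0.          0.          0.          0.        ] [ 0.53688941 -0.0026492   0.84874273] [ 0.03872654 -0.69969659  0.71265989 -0.03226157]
side [[454.0155422    0.         321.46342988]
 [  0.         454.0155422  236.17252088]
 [  0.           0.           1.        ]] [-0.04782709  0.          0.          0.          0.        ] [0.27391683 0.68143787 0.53059   ] [ 0.11902149 -0.18944121  0.85200477 -0.47332208]
```

View pics/top0.png

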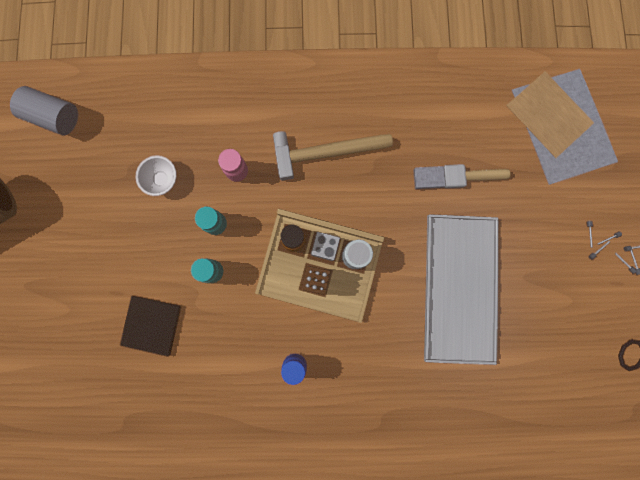

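View pics/side0.png

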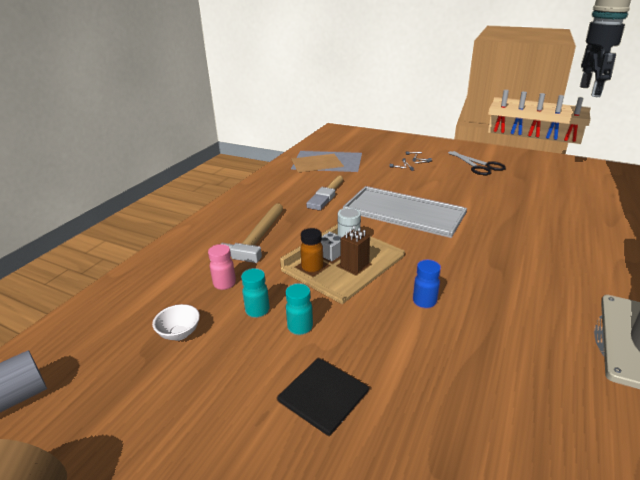

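The top view is laid out with up = +x and left = +y. The rack is at about (320,265), with the jar (292,236), block (325,246), tin (358,254) and bur stand (316,280). The tray is on the right at (462,290) and the pad on the left at (150,325). The side view confirms this: the amber jar is on the pad side and the tin on the tray side.

```bash
cat > h.py <<'E'
import numpy as np,cv2
from scipy.spatial.transform import Rotation as R
def rot(s):
    q=s["rotation"]; return R.from_quat([q[1],q[2],q[3],q[0]]).as_matrix()
def rays(s,px):
    px=np.asarray(px,float).reshape(-1,1,2)
    u=cv2.undistortPoints(px,s["camera_matrix"],s["dist_coeffs"]).reshape(-1,2)
    return np.c_[u,np.ones(len(u))]@rot(s).T
def plane(s,px,z):
    d=rays(s,px); return s["eye"]+d*((z-s["eye"][2])/d[:,2])[:,None]
def cloud(s):
    v,u=np.mgrid[0:480,0:640]; d=rays(s,np.c_[u.ravel(),v.ravel()])
    return (s["eye"]+d*s["depth"].reshape(-1,1)).reshape(480,640,3)
def rect(P):
    (c,sz,a)=cv2.minAreaRect((P[:,:2]*1000).astype(np.float32)); return np.round(c,1),np.round(sz,1),round(a,1)
E
python3 - <<'E'
from h import *
s=dict(np.load("top0.npz")); C=cloud(s); Z=C[...,2]; ok=s["depth"]>0
hsv=cv2.cvtColor(s["frame"],cv2.COLOR_RGB2HSV)
print("bench z", np.median(Z[380:460,100:600]), Z[380:460,100:600].std())
def box(x0,y0,x1,y1):
    m=np.zeros((480,640),bool); m[y0:y1,x0:x1]=1; return m&ok
big=lambda m:max(((lab==i) for n,lab in [cv2.connectedComponents(m.astype(np.uint8))] for i in range(1,n)),key=lambda k:k.sum())
m=big(box(240,200,400,330)&(Z>.006)); print("rack",rect(C[m])); 
m=big(box(240,200,400,330)&(Z>.025)&(Z<.037)); print("ledge z",rect(C[m]))
m=big(box(100,280,200,370)&(Z>.006)); print("pad",rect(C[m]),np.median(Z[m]))
m=big(box(415,205,510,375)&(Z>.0025)); print("tray",rect(C[m]),np.percentile(Z[m],[20,50,99]))
for n,b,lo,hi in[("jar",(272,215,308,256),.083,.093),("tin",(338,232,378,275),.077,.087),("bur",(295,258,338,300),.060,.071),("bur2",(295,258,338,300),.060,.09),("block",(308,226,346,266),.042,.05),("block",(308,226,346,266),.025,.05)]:
    m=big(box(*b)&(Z>lo)&(Z<hi)); print(n,m.sum(),rect(C[m]),np.median(Z[m]))
    v,u=np.nonzero(m); c,r=cv2.minEnclosingCircle(np.c_[u,v].astype(np.float32)); print("   circ",c,r,plane(s,[c],np.median(Z[m])))
# intended planes by colour: corners of minAreaRect
E
```

```text
bench z 0.0010241200864535283 0.05443532127156544
rack (array([576.6, -15.1]), array([200.7, 160.5]), 73.6)
ledge z (array([648.4, -36.2]), array([199.9,  10.8]), 73.6)
pad (array([471.6, 298.7]), array([96.1, 96.9]), 77.0) 0.01331347431419283
tray (array([ 533.9, -276.8]), array([169.7, 300. ]), 88.4) [0.00514328 0.00656462 0.01678029]
jar 429 (array([623.3,  30.9]), array([37.1, 37.4]), 89.4) 0.08949785980104596
   circ (291.7452087402344, 235.687744140625) 11.80476188659668 [[0.62367663 0.03125121 0.08949786]]
tin 621 (array([592.2, -80.7]), array([45.9, 45.9]), 88.4) 0.0837382721342872
   circ (358.34503173828125, 253.31549072265625) 14.143455505371094 [[ 0.59233473 -0.0802501   0.08373827]]Traceback (most recent call last):
  File "<stdin>", line 13, in <module>
  File "<stdin>", line 7, in <lambda>
ValueError: max() iterable argument is empty
```

```bash
python3 - <<'E'
from h import *
s=dict(np.load("top0.npz")); C=cloud(s); Z=C[...,2]; ok=s["depth"]>0
def box(x0,y0,x1,y1):
    m=np.zeros((480,640),bool); m[y0:y1,x0:x1]=1; return m&ok
big=lambda m:max(((lab==i) for n,lab in [cv2.connectedComponents(m.astype(np.uint8))] for i in range(1,n)),key=lambda k:k.sum())
for n,b,lo,hi in[("tray",(415,205,510,375),.011,.02),("traymid",(440,230,490,345),.0,.01),("bur",(290,255,342,304),.071,.082),("bur2",(290,255,342,304),.071,.1),("block",(308,226,346,266),.042,.052),("pink",(215,145,250,185),.06,.1),("teal",(190,200,230,240),.06,.1),("teal2",(185,255,225,285),.06,.1),("blue",(275,345,310,390),.06,.1),("hammer",(265,120,400,190),.01,.06),("brush",(405,155,515,195),.008,.06),("bowl",(130,150,182,200),.02,.06)]:
    m=big(box(*b)&(Z>lo)&(Z<hi)); print(n,m.sum(),rect(C[m]),np.percentile(Z[m],[50,99]))
E
```

```text
tray 1308 (array([ 529.3, -276. ]), array([131.6, 271.1]), 86.6) [0.01469567 0.018092  ]
traymid 5689 (array([ 533. , -283.4]), array([ 94.3, 213.1]), 87.1) [0.00628086 0.0094011 ]
bur 527 (array([549.2,  -8. ]), array([42. , 41.8]), 76.9) [0.07712946 0.08072389]
bur2 616 (array([549.2,  -8. ]), array([42. , 41.8]), 76.9) [0.07739636 0.09188889]
block 556 (array([609.9, -25.9]), array([41.7, 41.9]), 74.4) [0.04765646 0.0508089 ]
pink 446 (array([760.2, 138.9]), array([40.1, 38.4]), 44.0) [0.07962504 0.08276644]
teal 446 (array([659.1, 178.9]), array([38.8, 39.3]), 40.9) [0.07929831 0.0825593 ]
teal2 462 (array([570.1, 184.8]), array([38.6, 39.1]), 88.7) [0.07934848 0.08242311]
blue 485 (array([397. ,  33.7]), array([38.6, 39.6]), 85.8) [0.07904225 0.08224707]
hammer 2060 (array([802. , -45.1]), array([ 89.2, 220.3]), 10.7) [0.02568532 0.0302486 ]
brush 1561 (array([ 739.7, -285.4]), array([ 41.3, 180.6]), 1.0) [0.0197771  0.02416866]
bowl 559 (array([747.5, 283.6]), array([73.8, 73. ]), 80.1) [0.03089369 0.03607856]
```

```bash
cat >> h.py <<'E'
def to(x,y,z,a):
    """tool-axis shift (cm) to a world TCP target and tool-x azimuth a (deg), turning first"""
    from bench import sense
    s=sense(); q=s["eef_rot"]; M=R.from_quat([q[1],q[2],q[3],q[0]]).as_matrix()
    a0=np.degrees(np.arctan2(M[1,0],M[0,0])); t=(a0-a+180)%360-180
    d=np.array([x,y,z])-s["position"]; c,sn=np.cos(np.radians(a)),np.sin(np.radians(a))
    print("turn %.1f  dx %.2f dy %.2f dz %.2f cm"%(t,100*(c*d[0]+sn*d[1]),100*(sn*d[0]-c*d[1]),-100*d[2]), "pos",s["position"].round(4),"t",s["clock"],"w",round(s["grip_width"],4),"tilt",np.degrees(np.arccos(-M[2,2])).round(2))
E
echo ok
```

```text
ok
```

jog_arm(rows=[0,0,0,-9.7,0,0,0,-9.7,0,0,0,-9.7,0,0,0,-9.7,0,0,0,-9.7,0,0,0,-9.7,4,1.5,0,0,4,1.5,0,0,4,1.5,0,0,4,1.5,0,0,4,1.5,0,0,4,1.5,0,0], gripper=0.15)

```text
clock: 1.6
position: [0.3264, -0.4212, 0.2311]
eef_rot: [-0.0, 0.801, 0.598, 0.0]
wrist_force: [-0.5, -0.3, 0.2]
grip_width: 0.0729
finger_force: 0.0
```

```bash
python3 -c "
from h import *
to(.592,-.0805,.2,73.6)"
```

```text
turn -0.1  dx 40.18 dy 15.86 dz 3.11 cm pos [ 0.3264 -0.4212  0.2311] t 1.6 w 0.0729 tilt 0.03
```

jog_arm(rows=[4.4,1.75,0,0,4.4,1.75,0,0,4.4,1.75,0,0,4.4,1.75,0,0,4.4,1.75,0,0,4.4,1.75,0.5,0,4.4,1.75,0.6,0,4.4,1.75,1,0,4.4,1.75,1,0,0.6,0.1,0,0,0,0,0,0])

```text
clock: 2.98
position: [0.5916, -0.0822, 0.1999]
eef_rot: [-0.0, 0.801, 0.599, -0.001]
wrist_force: [0.2, -0.2, -0.2]
grip_width: 0.0723
finger_force: 0.0
```

```bash
python3 -c "
from h import *
from bench import imaging
to(.592,-.0805,.041,73.6)
s=imaging.snapshot('side'); cv2.imwrite('pics/s1.png',s['frame'][150:330,230:470,::-1].repeat(3,0).repeat(3,1))"
```

```text
turn -0.1  dx 0.18 dy -0.01 dz 15.89 cm pos [ 0.5916 -0.0822  0.1999] t 2.975 w 0.0723 tilt 0.08
```

View pics/s1.png

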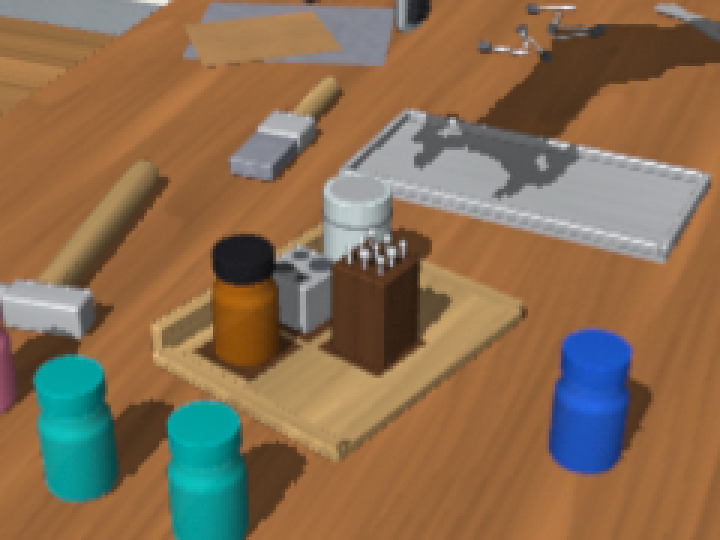

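The rack layout is confirmed: tin at the back right, jar left, bur stand in front, and clear tops all round. Next is the descent on the tin.

jog_arm(rows=[0.2,0,2,0,0,0,3,0,0,0,3,0,0,0,2.5,0,0,0,2,0,0,0,1.5,0,0,0,1.2,0,0,0,0.7,0,0,0,0,0])

```text
clock: 4.15
position: [0.5926, -0.0803, 0.0411]
eef_rot: [-0.0, 0.801, 0.598, -0.0]
wrist_force: [-0.5, -0.0, 0.1]
grip_width: 0.0725
finger_force: 0.0
```

jog_arm(rows=[0,0,0,0,0,0,0,0,0,0,0,0,0,0,0,0,0,0,0,0,0,0,0,0,0,0,0,0], gripper=0.55, newtons=30)

```text
clock: 5.03
position: [0.5931, -0.0801, 0.0421]
eef_rot: [0.0, 0.801, 0.598, 0.0]
wrist_force: [-0.6, -0.2, 5.0]
grip_width: 0.0476
finger_force: 31.4
```

jog_arm(rows=[0,0,-0.5,0,0,0,-1.5,0,0,0,-2.5,0,0,0,-2.5,0,0,0,-2,0,-2,1,-1,0,-3.5,1.5,0,0,-4,1.8,0,0,-4,1.8,0,0,-3,1.3,0,0,-2,0.8,0,0,0,0,0,0])

```text
clock: 6.52
position: [0.6182, -0.2827, 0.1414]
eef_rot: [0.0, 0.802, 0.597, -0.0]
wrist_force: [-0.4, 0.4, -1.3]
grip_width: 0.0471
finger_force: 31.1
```

```bash
python3 -c "
from h import *
to(.619,-.281,.037,73.6)"
```

```text
turn -0.3  dx 0.19 dy 0.02 dz 10.44 cm pos [ 0.6182 -0.2827  0.1414] t 6.525 w 0.0471 tilt 0.04
```

jog_arm(rows=[0.2,0,1,0,0,0,2,0,0,0,2,0,0,0,2,0,0,0,1.5,0,0,0,0.9,0,0,0,0.5,0,0,0,0.3,0,0,0,0,0])

```text
clock: 7.65
position: [0.6195, -0.2791, 0.0396]
eef_rot: [0.0, 0.801, 0.598, 0.0]
wrist_force: [-0.2, -0.0, -1.0]
grip_width: 0.0472
finger_force: 31.2
```

jog_arm(rows=[0,0,0.1,0,0,0,0.1,0,0,0,0,0])

```text
clock: 8.02
position: [0.6193, -0.279, 0.0374]
eef_rot: [0.0, 0.801, 0.598, 0.0]
wrist_force: [-0.1, -0.3, -1.0]
grip_width: 0.0471
finger_force: 31.2
```

jog_arm(rows=[0,0,0.1,0,0,0,0.05,0,0,0,0,0])

```text
clock: 8.4
position: [0.6194, -0.279, 0.0371]
eef_rot: [0.0, 0.801, 0.598, 0.0]
wrist_force: [-2.5, 1.4, 5.8]
grip_width: 0.0471
finger_force: 31.8
```

Contact with the tray floor. Release, then lift.

jog_arm(rows=[0,0,0,0,0,0,0,0,0,0,0,0,0,0,0,0], gripper=0.2)

```text
clock: 8.9
position: [0.6193, -0.279, 0.0357]
eef_rot: [-0.0, 0.801, 0.598, -0.0]
wrist_force: [-1.0, -0.4, 0.0]
grip_width: 0.0681
finger_force: 0.0
```

jog_arm(rows=[0,0,-1,0,0,0,-2,0,0,0,-3,0,0,0,-4,0,0,0,-4,0,2,-0.5,-2,0,4,-1,0,0,4,-1,0,0,4,-1,0,0,4,-1,0,0,4,-1,0,0,0,0,0,0])

```text
clock: 10.4
position: [0.6286, -0.0447, 0.1962]
eef_rot: [-0.002, 0.799, 0.602, 0.001]
wrist_force: [0.4, -0.2, -0.6]
grip_width: 0.0684
finger_force: 0.0
```

```bash
python3 -c "
from h import *
to(.624,.031,.036,73.6)"
```

```text
turn 0.4  dx 7.13 dy -2.57 dz 16.02 cm pos [ 0.6286 -0.0447  0.1962] t 10.4 w 0.0684 tilt 0.24
```

jog_arm(rows=[3,-1,1,0.4,3,-1,2,0,1.1,-0.6,3,0,0,0,2.5,0,0,0,2.5,0,0,0,2,0,0,0,1,0,0,0,0,0], gripper=0.25)

```text
clock: 11.4
position: [0.6243, 0.023, 0.0554]
eef_rot: [-0.0, 0.803, 0.595, -0.0]
wrist_force: [-0.5, -0.2, 0.3]
grip_width: 0.0639
finger_force: 0.0
```

```bash
python3 -c "
from h import *
to(.624,.031,.033,73.6)"
```

```text
turn -0.5  dx 0.76 dy -0.25 dz 2.24 cm pos [0.6243 0.023  0.0554] t 11.4 w 0.0639 tilt 0.06
```

jog_arm(rows=[0.4,-0.12,0,-0.5,0.36,-0.13,0,0,0,0,1,0,0,0,0.8,0,0,0,0.4,0,0,0,0,0])

```text
clock: 12.15
position: [0.6241, 0.0309, 0.0332]
eef_rot: [-0.0, 0.801, 0.599, -0.0]
wrist_force: [-0.5, -0.5, 0.3]
grip_width: 0.0642
finger_force: 0.0
```

jog_arm(rows=[0,0,0,0,0,0,0,0,0,0,0,0,0,0,0,0,0,0,0,0,0,0,0,0,0,0,0,0], gripper=0.6)

```text
clock: 13.02
position: [0.6245, 0.0311, 0.0342]
eef_rot: [0.0, 0.801, 0.599, 0.0]
wrist_force: [-1.6, 0.3, 6.2]
grip_width: 0.0428
finger_force: 31.1
```

jog_arm(rows=[0,0,-0.5,0,0,0,-1.5,0,0,0,-2.5,0,0,0,-3,0,0,0,-3,0,0,0,-2,0,-2,-0.5,-0.5,0,-4,-1,0,0,-4,-1.1,0,0,-4,-1.1,0,0,-4,-1.1,0,0,-4,-1.1,0,0])

```text
clock: 14.52
position: [0.503, -0.1657, 0.1633]
eef_rot: [-0.0, 0.801, 0.598, -0.001]
wrist_force: [0.5, -0.3, -1.7]
grip_width: 0.0427
finger_force: 30.9
```

jog_arm(rows=[-4,-1.1,0,0,-4,-1.1,0,0,-3,-0.7,0,0,-1.2,-0.3,0,0,0,0,0,0])

```text
clock: 15.15
position: [0.4396, -0.2718, 0.1636]
eef_rot: [-0.0, 0.801, 0.598, -0.0]
wrist_force: [-0.3, 0.5, -2.2]
grip_width: 0.0433
finger_force: 30.9
```

```bash
python3 -c "
from h import *
to(.439,-.271,.029,73.6)"
```

```text
turn -0.1  dx 0.06 dy -0.08 dz 13.46 cm pos [ 0.4396 -0.2718  0.1636] t 15.15 w 0.0433 tilt 0.04
```

jog_arm(rows=[0,0,1.5,0,0,0,2.5,0,0,0,3,0,0,0,2.5,0,0,0,1.6,0,0,0,1,0,0,0,0.6,0,0,0,0.3,0,0,0,0.2,0,0,0,0.1,0,0,0,0.1,0,0,0,0,0])

```text
clock: 16.65
position: [0.4406, -0.2713, 0.0299]
eef_rot: [0.0, 0.801, 0.599, 0.0]
wrist_force: [-0.3, -0.1, -1.2]
grip_width: 0.0427
finger_force: 30.9
```

jog_arm(rows=[0,0,0.1,0,0,0,0.05,0,0,0,0,0])

```text
clock: 17.02
position: [0.4406, -0.2714, 0.0291]
eef_rot: [0.0, 0.801, 0.599, -0.0]
wrist_force: [-1.8, 1.0, 6.3]
grip_width: 0.0429
finger_force: 31.6
```

jog_arm(rows=[0,0,0,0,0,0,0,0,0,0,0,0,0,0,0,0,0,0,-1,0,0,0,-2,0,0,0,-3,0,0,0,-3.5,0,0,0,-3.5,0,0,0,-2,0,0,0,-0.5,0], gripper=0.25)

```text
clock: 18.4
position: [0.4412, -0.2717, 0.1851]
eef_rot: [0.001, 0.801, 0.599, 0.001]
wrist_force: [-0.4, 0.4, -0.3]
grip_width: 0.0636
finger_force: 0.0
```

jog_arm(rows=[0,0,0,-9.3,0,0,0,-9.3,0,0,0,-9.3,0,0,0,-9.3,0,0,0,-9.3,0,0,0,-9.3,0,0,0,-9.3,0,0,0,-9.3,0,0,0,-9.3,0,0,0,-9.3,0,0,0,0])

```text
clock: 19.77
position: [0.4399, -0.2711, 0.1825]
eef_rot: [-0.001, 0.118, 0.993, 0.001]
wrist_force: [-0.2, -0.2, -0.5]
grip_width: 0.0637
finger_force: 0.0
```

```bash
python3 -c "
from h import *
to(.549,-.008,.036,166.9)"
```

```text
turn -0.4  dx -4.66 dy 28.09 dz 14.65 cm pos [ 0.4399 -0.2711  0.1825] t 19.775 w 0.0637 tilt 0.1
```

jog_arm(rows=[-0.4,2,0,-0.4,-0.6,4,0,0,-0.7,4,0,0,-0.7,4,0,0,-0.7,4,0,0,-0.7,4,0,0,-0.6,4,0,0,-0.3,2.1,0.5,0,0,0,1.5,0,0,0,2,0,0,0,1.5,0,0,0,0,0])

```text
clock: 21.28
position: [0.5484, -0.0094, 0.1268]
eef_rot: [-0.002, 0.114, 0.993, -0.001]
wrist_force: [-0.9, 0.2, 0.1]
grip_width: 0.0641
finger_force: 0.0
```

```bash
python3 -c "
from h import *
to(.549,-.008,.036,166.9)"
```

```text
turn -0.0  dx -0.03 dy 0.15 dz 9.08 cm pos [ 0.5484 -0.0094  0.1268] t 21.275 w 0.0641 tilt 0.2
```

jog_arm(rows=[0,0.15,1,0,0,0,2,0,0,0,2.2,0,0,0,1.8,0,0,0,1.2,0,0,0,0.8,0,0,0,0,0])

```text
clock: 22.15
position: [0.55, -0.0066, 0.038]
eef_rot: [-0.0, 0.113, 0.994, -0.0]
wrist_force: [-0.3, 1.2, 0.2]
grip_width: 0.0638
finger_force: 0.0
```

jog_arm(rows=[0,0,0,0,0,0,0,0,0,0,0,0,0,0,0,0,0,0,0,0,0,0,0,0,0,0,0,0], gripper=0.6)

```text
clock: 23.02
position: [0.5506, -0.0067, 0.0389]
eef_rot: [0.001, 0.113, 0.994, 0.0]
wrist_force: [0.4, 0.1, 5.6]
grip_width: 0.0414
finger_force: 31.6
```

jog_arm(rows=[0,0,-0.5,0,0,0,-1.5,0,0,0,-2.5,0,0,0,-3,0,0,0,-2.5,0,-0.3,-2,-1,0,-0.6,-4,0,0,-0.7,-4.5,0,0,-0.7,-4.5,0,0,-0.7,-4.5,0,0,-0.7,-4.5,0,0,-0.3,-2.7,0,0])

```text
clock: 24.52
position: [0.5279, -0.2789, 0.1488]
eef_rot: [-0.0, 0.115, 0.993, -0.0]
wrist_force: [-0.3, -0.3, -1.7]
grip_width: 0.0422
finger_force: 31.0
```

jog_arm(rows=[0,0,0,0,0,0,0,0])

```text
clock: 24.78
position: [0.5291, -0.2745, 0.1488]
eef_rot: [0.0, 0.113, 0.994, 0.001]
wrist_force: [-0.5, 0.5, -0.3]
grip_width: 0.0417
finger_force: 30.9
```

```bash
python3 -c "
from h import *
to(.529,-.276,.0335,166.9)"
```

```text
turn 0.1  dx -0.03 dy -0.15 dz 11.53 cm pos [ 0.5291 -0.2745  0.1488] t 24.775 w 0.0417 tilt 0.07
```

jog_arm(rows=[0,-0.15,1.5,0,0,0,2.5,0,0,0,2.5,0,0,0,2,0,0,0,1,0,0,0,0.7,0,0,0,0.5,0,0,0,0.3,0,0,0,0.1,0,0,0,0.1,0,0,0,0,0])

```text
clock: 26.15
position: [0.5286, -0.2774, 0.0365]
eef_rot: [0.0, 0.113, 0.994, -0.0]
wrist_force: [-0.5, -0.6, -0.7]
grip_width: 0.0416
finger_force: 31.0
```

jog_arm(rows=[0,0,0.1,0,0,0,0.1,0,0,0,0,0])

```text
clock: 26.52
position: [0.5285, -0.2773, 0.0342]
eef_rot: [-0.0, 0.113, 0.994, 0.0]
wrist_force: [0.3, 0.4, -1.9]
grip_width: 0.0416
finger_force: 31.0
```

jog_arm(rows=[0,0,0.1,0,0,0,0.1,0,0,0,0,0])

```text
clock: 26.9
position: [0.5287, -0.2773, 0.0339]
eef_rot: [0.0, 0.113, 0.994, -0.001]
wrist_force: [-3.5, 1.1, 11.3]
grip_width: 0.0415
finger_force: 32.5
```

jog_arm(rows=[0,0,0,0,0,0,0,0,0,0,0,0,0,0,0,0,0,0,-1,0,0,0,-2,0,0,0,-3,0,0,0,-3.5,0,0,0,-3.5,0,0,0,-2,2.5,0,0,0,0], gripper=0.25)

```text
clock: 28.28
position: [0.5295, -0.2776, 0.1842]
eef_rot: [0.002, 0.135, 0.991, -0.001]
wrist_force: [-0.3, 0.8, -0.8]
grip_width: 0.0643
finger_force: 0.0
```

```bash
python3 -c "
from h import *
to(.6095,-.026,.016,164.4)
from bench import imaging
s=imaging.snapshot('side'); cv2.imwrite('pics/s2.png',s['frame'][120:330,230:500,::-1].repeat(2,0).repeat(2,1))"
```

```text
turn 0.0  dx -0.94 dy 26.39 dz 16.82 cm pos [ 0.5295 -0.2776  0.1842] t 28.275 w 0.0643 tilt 0.2
```

View pics/s2.png

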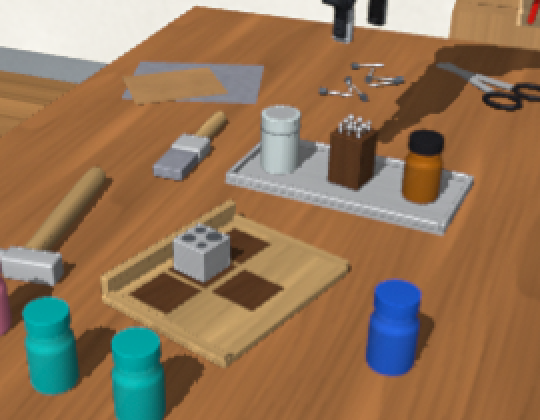

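The tin, bur stand and jar all stand upright in the tray at crop (280,140), (352,155) and (423,165), and the block is alone in the rack at (200,252). Next, the block.

jog_arm(rows=[0,2,0,0,-0.1,4,0,0,-0.2,4.5,0,0,-0.2,4.5,0,0,-0.2,4.5,0,0,-0.2,4,1,0,-0.1,2.9,1.5,0,0,0,2.5,0,0,0,3,0,0,0,2,0,0,0,0,0])

```text
clock: 29.7
position: [0.6072, -0.0247, 0.0803]
eef_rot: [-0.002, 0.134, 0.991, -0.0]
wrist_force: [-0.4, 0.2, 0.6]
grip_width: 0.0643
finger_force: 0.0
```

```bash
python3 -c "
from h import *
to(.6095,-.026,.016,164.4)"
```

```text
turn 0.2  dx -0.26 dy -0.06 dz 6.43 cm pos [ 0.6072 -0.0247  0.0803] t 29.7 w 0.0643 tilt 0.24
```

jog_arm(rows=[-0.2,-0.05,1,0,0,0,1.5,0,0,0,1.5,0,0,0,1.2,0,0,0,0.8,0,0,0,0.3,0,0,0,0,0])

```text
clock: 30.58
position: [0.6107, -0.0265, 0.0193]
eef_rot: [0.0, 0.135, 0.991, 0.0]
wrist_force: [-0.7, 0.5, 0.5]
grip_width: 0.0643
finger_force: 0.0
```

jog_arm(rows=[0,0,0,0,0,0,0,0,0,0,0,0,0,0,0,0,0,0,0,0,0,0,0,0,0,0,0,0], gripper=0.6, newtons=45)

```text
clock: 31.45
position: [0.6112, -0.0263, 0.02]
eef_rot: [0.001, 0.135, 0.991, 0.0]
wrist_force: [-0.3, 1.0, 6.0]
grip_width: 0.0413
finger_force: 48.0
```

jog_arm(rows=[0,0,-0.5,0,0,0,-1.5,0,0,0,-2.5,0,0,0,-3,0,0,0,-2.5,0,0,0,-2,0,1.2,1.4,-0.5,0,2.5,3.1,0,0,2.8,3.5,0,0,2.8,3.5,0,0,2.8,3.5,0,0,2.8,3.5,0,0])

```text
clock: 32.95
position: [0.5141, 0.1936, 0.1437]
eef_rot: [-0.001, 0.134, 0.991, -0.0]
wrist_force: [-0.7, 1.1, -4.2]
grip_width: 0.041
finger_force: 47.0
```

jog_arm(rows=[2.8,3.5,0,0,2.4,2.8,0,0,1.4,1.8,0,0,0.5,0.9,0,0,0,0,0,0,0,0,0,0])

```text
clock: 33.7
position: [0.4726, 0.2957, 0.1439]
eef_rot: [-0.0, 0.136, 0.991, -0.001]
wrist_force: [0.3, -0.5, -3.6]
grip_width: 0.0414
finger_force: 46.9
```

```bash
python3 -c "
from h import *
to(.4721,.2985,.022,164.4)"
```

```text
turn -0.0  dx 0.12 dy 0.26 dz 12.19 cm pos [0.4726 0.2957 0.1439] t 33.7 w 0.0414 tilt 0.09
```

jog_arm(rows=[0.1,0.25,1.5,0,0,0,2.5,0,0,0,2.5,0,0,0,2,0,0,0,1.4,0,0,0,0.8,0,0,0,0.5,0,0,0,0.3,0,0,0,0.2,0,0,0,0.1,0,0,0,0,0])

```text
clock: 35.08
position: [0.472, 0.2999, 0.0265]
eef_rot: [0.0, 0.135, 0.991, 0.0]
wrist_force: [-0.2, -0.7, -3.4]
grip_width: 0.0412
finger_force: 47.0
```

jog_arm(rows=[0,0,0.1,0,0,0,0.1,0,0,0,0,0])

```text
clock: 35.45
position: [0.4719, 0.2998, 0.0242]
eef_rot: [-0.0, 0.135, 0.991, -0.0]
wrist_force: [0.7, 0.6, -4.2]
grip_width: 0.0409
finger_force: 47.0
```

jog_arm(rows=[0,0,0.1,0,0,0,0.1,0,0,0,0.05,0,0,0,0,0])

```text
clock: 35.95
position: [0.4719, 0.2999, 0.022]
eef_rot: [0.0, 0.135, 0.991, -0.0]
wrist_force: [0.1, -1.4, -0.0]
grip_width: 0.0415
finger_force: 47.3
```

jog_arm(rows=[0,0,0.05,0,0,0,0,0])

```text
clock: 36.2
position: [0.4719, 0.2999, 0.022]
eef_rot: [0.0, 0.135, 0.991, -0.0]
wrist_force: [-1.6, -2.3, 5.9]
grip_width: 0.0413
finger_force: 48.1
```

jog_arm(rows=[0,0,0,0,0,0,0,0,0,0,0,0,0,0,0,0,0,0,-1,0,0,0,-2,0,0,0,-3,0,0,0,-3.5,0,0,0,-3.5,0,0,0,-3,-2.5,0,0,0,0], gripper=0.25)

```text
clock: 37.58
position: [0.473, 0.3011, 0.1841]
eef_rot: [0.002, 0.113, 0.994, 0.002]
wrist_force: [-0.4, 0.3, 0.0]
grip_width: 0.0642
finger_force: 0.0
```

```bash
python3 -c "
from h import *
to(.5287,-.2773,.034,166.9)
from bench import imaging
s=imaging.snapshot('top');np.savez('top1.npz',**s); C=cloud(s);Z=C[...,2]
m=np.zeros(Z.shape,bool);m[280:370,100:200]=1
P=C[m&(Z>.043)&(Z<.055)]; print(rect(P),np.median(P[:,2]))
P=C[m&(Z>.006)&(Z<.1)]; print('pad',rect(P))
cv2.imwrite('pics/t2.png',s['frame'][:,:,::-1])"
```

```text
turn 0.1  dx -18.53 dy -55.07 dz 15.01 cm pos [0.473  0.3011 0.1841] t 37.575 w 0.0642 tilt 0.3
(array([470.9, 299.9]), array([42.5, 43.6]), 73.6) 0.04943279978959736
pad (array([498.4, 285.3]), array([116., 185.]), 61.5)
```

View pics/t2.png

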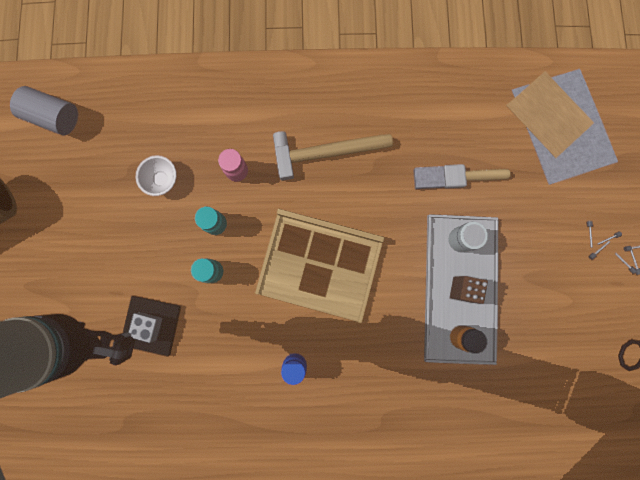

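The block sits centred on the pad at (145,327), within 2 mm, and the tray holds the tin (472,236), bur stand (474,290) and jar (472,341). Next, returning the bur stand.

jog_arm(rows=[-0.8,-2.4,0,0,-1.5,-4.5,0,0,-1.5,-4.5,0,0,-1.5,-4.5,0,0,-1.5,-4.5,0,0,-1.5,-4.5,0,0,-1.5,-4.5,0,0,-1.5,-4.5,0,0,-1.5,-4.5,0,0,-1.5,-4.5,0,0,-1.5,-4.5,0,0,-1.5,-4.5,0,0])

```text
clock: 39.12
position: [0.5227, -0.2461, 0.1801]
eef_rot: [-0.001, 0.113, 0.994, 0.0]
wrist_force: [0.4, 0.1, 0.6]
grip_width: 0.064
finger_force: 0.0
```

jog_arm(rows=[-0.7,-2.4,0,0,0,-0.5,1.5,0,0,0,2.5,0,0,0,1,0,0,0,0,0])

```text
clock: 39.75
position: [0.5233, -0.273, 0.1302]
eef_rot: [-0.001, 0.112, 0.994, 0.001]
wrist_force: [0.2, -0.8, 0.8]
grip_width: 0.0643
finger_force: 0.0
```

```bash
python3 -c "
from h import *
to(.5287,-.2773,.034,166.9)"
```

```text
turn 0.2  dx -0.63 dy -0.29 dz 9.62 cm pos [ 0.5233 -0.273   0.1302] t 39.75 w 0.0643 tilt 0.15
```

jog_arm(rows=[-0.3,-0.15,0,0,-0.3,-0.15,1,0,0,0,2,0,0,0,2.2,0,0,0,2,0,0,0,1.3,0,0,0,0.8,0,0,0,0.3,0,0,0,0,0])

```text
clock: 40.88
position: [0.5293, -0.2789, 0.0356]
eef_rot: [0.0, 0.113, 0.994, -0.0]
wrist_force: [0.3, -0.1, -0.3]
grip_width: 0.064
finger_force: 0.0
```

jog_arm(rows=[0,0,0,0,0,0,0,0,0,0,0,0,0,0,0,0,0,0,0,0,0,0,0,0,0,0,0,0], gripper=0.6, newtons=30)

```text
clock: 41.75
position: [0.5296, -0.279, 0.036]
eef_rot: [0.001, 0.113, 0.994, -0.0]
wrist_force: [-1.0, -0.4, 5.9]
grip_width: 0.0413
finger_force: 31.8
```

jog_arm(rows=[0,0,-0.5,0,0,0,-1.5,0,0,0,-2.5,0,0,0,-3,0,0,0,-2.5,0,0.3,2,-1,0,0.6,4,0,0,0.7,4.5,0,0,0.7,4.5,0,0,0.7,4.5,0,0,0.7,4.5,0,0,0.4,2.7,0,0])

```text
clock: 43.25
position: [0.5481, -0.0047, 0.1454]
eef_rot: [-0.0, 0.111, 0.994, 0.001]
wrist_force: [0.3, -0.3, -0.6]
grip_width: 0.0417
finger_force: 31.2
```

jog_arm(rows=[0,0,1,0,0,0,2,0,0,0,2,0,0,0,1,0,0,0,0,0])

```text
clock: 43.88
position: [0.5483, -0.0098, 0.0845]
eef_rot: [-0.001, 0.113, 0.994, -0.0]
wrist_force: [-0.2, 1.3, -0.8]
grip_width: 0.0415
finger_force: 31.1
```

```bash
python3 -c "
from h import *
to(.551,-.007,.041,166.9)"
```

```text
turn 0.1  dx -0.20 dy 0.34 dz 4.35 cm pos [ 0.5483 -0.0098  0.0845] t 43.875 w 0.0415 tilt 0.12
```

jog_arm(rows=[-0.2,0.3,0.5,0,0,0,1,0,0,0,1,0,0,0,0.7,0,0,0,0.4,0,0,0,0.2,0,0,0,0.1,0,0,0,0.1,0,0,0,0,0])

```text
clock: 45.0
position: [0.5519, -0.007, 0.0454]
eef_rot: [0.0, 0.113, 0.994, -0.0]
wrist_force: [0.0, -0.2, -1.4]
grip_width: 0.0414
finger_force: 31.1
```

jog_arm(rows=[0,0,0.1,0,0,0,0.1,0,0,0,0,0])

```text
clock: 45.38
position: [0.5518, -0.007, 0.0432]
eef_rot: [-0.0, 0.113, 0.994, -0.0]
wrist_force: [0.3, 0.4, -0.8]
grip_width: 0.0419
finger_force: 31.1
```

jog_arm(rows=[0,0,0.1,0,0,0,0.1,0,0,0,0.05,0,0,0,0,0])

```text
clock: 45.88
position: [0.5518, -0.007, 0.041]
eef_rot: [0.0, 0.113, 0.994, -0.0]
wrist_force: [-1.0, -0.8, 2.4]
grip_width: 0.0418
finger_force: 31.4
```

jog_arm(rows=[0,0,0,0,0,0,0,0,0,0,0,0,0,0,0,0,0,0,-1,0,0,0,-2,0,0,0,-3,0,0,0,-3.5,0,0,0,-3.5,0,0,0,-2,0,0,0,-0.5,0], gripper=0.2)

```text
clock: 47.25
position: [0.5526, -0.0068, 0.1976]
eef_rot: [0.001, 0.113, 0.994, 0.0]
wrist_force: [-0.4, -0.3, -0.5]
grip_width: 0.068
finger_force: 0.0
```

jog_arm(rows=[0,0,0,9.3,0,0,0,9.3,0,0,0,9.3,0,0,0,9.3,0,0,0,9.3,0,0,0,9.3,0,0,0,9.3,0,0,0,9.3,0,0,0,9.3,0,0,0,9.3,0,0,0,0])

```text
clock: 48.62
position: [0.5513, -0.0069, 0.1953]
eef_rot: [-0.0, 0.798, 0.603, -0.001]
wrist_force: [0.3, 0.2, -0.2]
grip_width: 0.0681
finger_force: 0.0
```

```bash
python3 -c "
from h import *
to(.6193,-.279,.036,73.6)"
```

```text
turn 0.5  dx -24.19 dy 14.20 dz 15.93 cm pos [ 0.5513 -0.0069  0.1953] t 48.625 w 0.0681 tilt 0.07
```

jog_arm(rows=[-2,1.2,0,0.5,-4,2.3,0,0,-4.3,2.5,0,0,-4.3,2.5,0,0,-4.3,2.5,0,0,-3.3,2,0,0,-2,1.2,1,0,0,0,2.5,0,0,0,2.5,0,0,0,1.5,0,0,0,0,0])

```text
clock: 50.0
position: [0.6185, -0.2783, 0.1192]
eef_rot: [-0.001, 0.801, 0.599, -0.001]
wrist_force: [0.2, 0.2, 0.0]
grip_width: 0.0682
finger_force: 0.0
```

```bash
python3 -c "
from h import *
to(.6193,-.279,.036,73.6)"
```

```text
turn -0.0  dx -0.05 dy 0.10 dz 8.32 cm pos [ 0.6185 -0.2783  0.1192] t 50.0 w 0.0682 tilt 0.18
```

jog_arm(rows=[0,0.1,1,0,0,0,2,0,0,0,2.2,0,0,0,1.5,0,0,0,1,0,0,0,0.5,0,0,0,0,0])

```text
clock: 50.88
position: [0.6205, -0.2796, 0.0388]
eef_rot: [0.0, 0.801, 0.598, 0.0]
wrist_force: [-0.8, 0.4, -0.5]
grip_width: 0.068
finger_force: 0.0
```

jog_arm(rows=[0,0,0,0,0,0,0,0,0,0,0,0,0,0,0,0,0,0,0,0,0,0,0,0,0,0,0,0], gripper=0.55)

```text
clock: 51.75
position: [0.6208, -0.2798, 0.0397]
eef_rot: [0.001, 0.801, 0.598, 0.0]
wrist_force: [-1.1, 0.5, 5.9]
grip_width: 0.0471
finger_force: 31.5
```

jog_arm(rows=[0,0,-0.5,0,0,0,-1.5,0,0,0,-2.5,0,0,0,-2.5,0,0,0,-2,0,2,-0.9,-1,0,3.5,-1.6,0,0,4,-1.8,0,0,4,-1.8,0,0,3,-1.4,0,0,1.9,-0.8,0,0,0,0,0,0])

```text
clock: 53.25
position: [0.5928, -0.0771, 0.1389]
eef_rot: [-0.0, 0.8, 0.6, 0.0]
wrist_force: [0.0, -0.5, -0.6]
grip_width: 0.047
finger_force: 31.2
```

```bash
python3 -c "
from h import *
to(.593,-.0803,.0447,73.6)"
```

```text
turn 0.1  dx -0.30 dy 0.11 dz 9.42 cm pos [ 0.5928 -0.0771  0.1389] t 53.25 w 0.047 tilt 0.05
```

jog_arm(rows=[-0.15,0.1,1.5,0,0,0,2,0,0,0,2,0,0,0,1.3,0,0,0,0.9,0,0,0,0.6,0,0,0,0.4,0,0,0,0.2,0,0,0,0.1,0,0,0,0,0])

```text
clock: 54.5
position: [0.5938, -0.0813, 0.049]
eef_rot: [0.0, 0.801, 0.598, 0.0]
wrist_force: [-0.6, 0.0, -1.7]
grip_width: 0.0471
finger_force: 31.2
```

jog_arm(rows=[0,0,0.1,0,0,0,0.1,0,0,0,0,0])

```text
clock: 54.88
position: [0.5936, -0.0813, 0.0468]
eef_rot: [-0.0, 0.801, 0.598, -0.0]
wrist_force: [-0.2, 0.6, -1.1]
grip_width: 0.0473
finger_force: 31.2
```

jog_arm(rows=[0.05,0,0.1,0,0.05,0,0.1,0,0,0,0.1,0,0,0,0,0])

```text
clock: 55.38
position: [0.5939, -0.0803, 0.0447]
eef_rot: [0.0, 0.801, 0.598, 0.0]
wrist_force: [-2.2, -0.2, 6.4]
grip_width: 0.0477
finger_force: 31.7
```

jog_arm(rows=[0,0,0,0,0,0,0,0,0,0,0,0,0,0,0,0,0,0,-1,0,0,0,-2,0,0,0,-3,0,0,0,-3.5,0,0,0,-3.5,0,0,0,-2,0,0,0,0,0], gripper=0.22)

```text
clock: 56.75
position: [0.5951, -0.0804, 0.1961]
eef_rot: [0.001, 0.801, 0.598, 0.002]
wrist_force: [-0.0, 0.6, -0.7]
grip_width: 0.0664
finger_force: 0.0
```

```bash
python3 -c "
from h import *
to(.4406,-.2714,.029,73.6)"
```

```text
turn -0.1  dx -22.69 dy -9.43 dz 16.71 cm pos [ 0.5951 -0.0804  0.1961] t 56.75 w 0.0664 tilt 0.25
```

jog_arm(rows=[-2,-0.8,0,0,-4,-1.7,0,0,-4,-1.7,0,0,-4,-1.7,0,0,-4,-1.7,0,0,-3,-1.2,0,0,-1.7,-0.6,1,0,0,0,2.5,0,0,0,2.5,0,0,0,1.5,0,0,0,0,0])

```text
clock: 58.12
position: [0.4383, -0.2705, 0.1174]
eef_rot: [-0.002, 0.801, 0.598, -0.001]
wrist_force: [0.5, 0.4, -0.1]
grip_width: 0.0668
finger_force: 0.0
```

```bash
python3 -c "
from h import *
to(.4406,-.2714,.029,73.6)"
```

```text
turn -0.1  dx -0.02 dy 0.24 dz 8.84 cm pos [ 0.4383 -0.2705  0.1174] t 58.125 w 0.0668 tilt 0.18
```

jog_arm(rows=[0,0.15,1,0,0,0,2,0,0,0,2.2,0,0,0,1.8,0,0,0,1.1,0,0,0,0.7,0,0,0,0,0])

```text
clock: 59.0
position: [0.4408, -0.2717, 0.0308]
eef_rot: [0.0, 0.801, 0.598, -0.0]
wrist_force: [-0.3, -0.5, 0.5]
grip_width: 0.0666
finger_force: 0.0
```

jog_arm(rows=[0,0,0,0,0,0,0,0,0,0,0,0,0,0,0,0,0,0,0,0,0,0,0,0,0,0,0,0], gripper=0.6)

```text
clock: 59.88
position: [0.4409, -0.2719, 0.0316]
eef_rot: [0.0, 0.801, 0.598, 0.0]
wrist_force: [-1.1, 0.5, 6.9]
grip_width: 0.0425
finger_force: 30.7
```

jog_arm(rows=[0,0,-0.5,0,0,0,-1.5,0,0,0,-2.5,0,0,0,-3,0,0,0,-3,0,0,0,-2.5,0,2,0.6,-0.5,0,4,1,0,0,4,1,0,0,4,1.1,0,0,4,1.1,0,0,4,1.1,0,0])

```text
clock: 61.38
position: [0.5602, -0.0764, 0.1667]
eef_rot: [0.0, 0.801, 0.598, 0.0]
wrist_force: [0.9, 0.1, -0.5]
grip_width: 0.0425
finger_force: 31.0
```

jog_arm(rows=[4,1.1,0,0,4,1.1,0,0,3,0.7,0,0,1.2,0.3,0,0,0,0,0,0,0,0,0,0])

```text
clock: 62.12
position: [0.6244, 0.0281, 0.1658]
eef_rot: [0.0, 0.802, 0.597, -0.001]
wrist_force: [-0.4, -0.1, -1.5]
grip_width: 0.0427
finger_force: 31.0
```

```bash
python3 -c "
from h import *
to(.6245,.031,.0366,73.6)"
```

```text
turn -0.2  dx 0.29 dy -0.07 dz 12.92 cm pos [0.6244 0.0281 0.1658] t 62.125 w 0.0427 tilt 0.11
```

jog_arm(rows=[0.2,-0.05,1.5,0,0,0,2.5,0,0,0,2.5,0,0,0,2.3,0,0,0,1.5,0,0,0,1,0,0,0,0.6,0,0,0,0.4,0,0,0,0.2,0,0,0,0.1,0,0,0,0,0])

```text
clock: 63.5
position: [0.6254, 0.0324, 0.0401]
eef_rot: [0.0, 0.801, 0.598, 0.0]
wrist_force: [0.9, -0.3, -1.8]
grip_width: 0.0425
finger_force: 31.0
```

jog_arm(rows=[0,0,0.1,0,0,0,0.1,0,0,0,0,0])

```text
clock: 63.88
position: [0.6251, 0.0324, 0.0377]
eef_rot: [-0.0, 0.801, 0.598, -0.0]
wrist_force: [-0.0, -0.4, -2.4]
grip_width: 0.0429
finger_force: 31.0
```

jog_arm(rows=[0,0,0.1,0,0,0,0.1,0,0,0,0,0])

```text
clock: 64.25
position: [0.6254, 0.0324, 0.0366]
eef_rot: [0.0, 0.801, 0.598, 0.0]
wrist_force: [-2.0, -0.7, 4.9]
grip_width: 0.0427
finger_force: 31.5
```

Contact. Release, lift, move clear and check.

jog_arm(rows=[0,0,0,0,0,0,0,0,0,0,0,0,0,0,0,0,0,0,-1,0,0,0,-2,0,0,0,-3,0,0,0,-3.5,0,0,0,-3.5,0,0,0,-3,0,0,0,0,0], gripper=0.25)

```text
clock: 65.62
position: [0.6273, 0.0327, 0.2002]
eef_rot: [0.002, 0.801, 0.598, 0.003]
wrist_force: [1.4, 0.3, -1.0]
grip_width: 0.064
finger_force: 0.0
```

jog_arm(rows=[-2,-0.8,0,0,-4,-1.5,0,0,-4,-1.5,0,0,-4,-1.5,0,0,-4,-1.5,0,0,-4,-1.5,0,0,-4,-1.5,0,0,-4,-1.5,0,0,-3,-1.2,0,0,-1,-0.5,0,0,0,0,0,0,0,0,0,0])

```text
clock: 67.12
position: [0.4051, -0.2553, 0.196]
eef_rot: [0.0, 0.801, 0.599, 0.001]
wrist_force: [1.3, 0.1, -0.0]
grip_width: 0.0643
finger_force: 0.0
```

```bash
python3 - <<'E'
from h import *
from bench import imaging,sense
print(sense()["position"],sense()["clock"])
s=imaging.snapshot('top'); C=cloud(s);Z=C[...,2]; cv2.imwrite('pics/t3.png',s['frame'][:,:,::-1])
for n,b,lo,hi in[("jar",(272,215,308,256),.083,.093),("tin",(338,232,378,275),.079,.089),("bur",(290,255,342,304),.072,.082),("block",(115,290,185,360),.044,.054),("hammer",(265,120,400,190),.01,.06),("brush",(405,155,515,195),.008,.06),("bowl",(130,150,182,200),.02,.06)]:
    m=np.zeros(Z.shape,bool); m[b[1]:b[3],b[0]:b[2]]=1
    P=C[m&(Z>lo)&(Z<hi)]; print(n,rect(P),np.median(P[:,2]))
E
```

```text
[ 0.40508934 -0.2553306   0.195953  ] 67.125
jar (array([626.7,  32.5]), array([37.2, 37.8]), 88.7) 0.08943192917664788
tin (array([595.6, -80.7]), array([45.9, 46. ]), 88.0) 0.08375387661175071
bur (array([549.6,  -6.9]), array([42. , 41.9]), 77.1) 0.07730659357657627
block (array([471.2, 299.8]), array([41.5, 43.2]), 73.6) 0.049501562611451
hammer (array([797.9, -46.7]), array([ 89.3, 219.7]), 7.9) 0.025776381402287663
brush (array([ 739.8, -285.8]), array([ 40.9, 180.6]), 1.3) 0.019780271199316968
bowl (array([748.2, 284. ]), array([73.3, 72.5]), 88.9) 0.03049260240275986
```

View pics/t3.png

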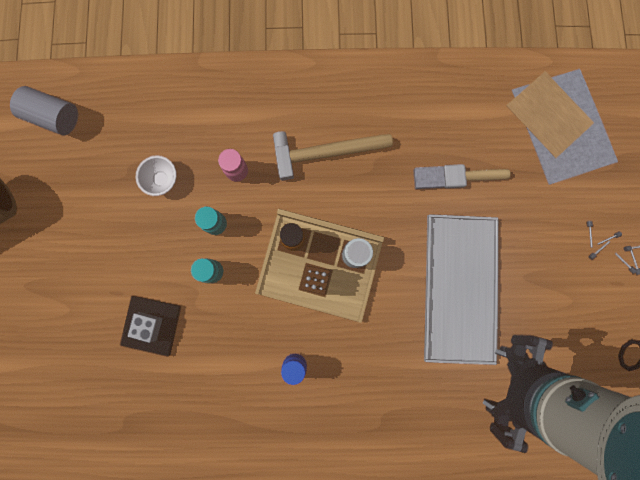

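Everything is back within 4 mm of its start: jar (291,236), tin (358,252), bur stand (316,280). The block is centred on the pad at (144,327), the hammer, bowl and brush have not moved, and the arm is clear.

```bash
python3 -c "
from bench import close_job
print(close_job())"
```

```text
the job is handed in; nothing more can be done
None
```

The job is handed in at about 67 s of the 134 s: the last picture shows the doming block within 2 mm of the pad's middle, the jar, tin and bur stand upright in the rack within 4 mm of where they started, and the hammer, bowl and brush undisturbed; the hand-in returned no verdict.

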